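# Load a sieve plate on the indexing table and hold its index pin out

## Robot

A 7-joint arm with a two-finger parallel gripper is mounted at the origin on a cart in front of the work surface, level with it; the furniture and walls round the work are solid. World frame = base frame: x ahead of the robot, y to its left, z up, the work surface at z = 0. Lengths are in m, angles in rad, forces in N, time in s.
With the tool pointing down it reaches from about 0.4 to 0.85 m from the base axis. Payload 4.4 kg.
Tool frame: the origin (TCP) lies on the centre line of the jaws, within the pads' length; the fingertips stand 8 mm ahead of it and the grasp point (between the pads) lies 11 mm behind it; z points along the fingers, y is the line along which they close (so a half turn about z gives the same grasp; the last joint's range is limited). The gripper opens to 94 mm and grips with 3 to 60 N. Pads are 16 mm wide; open, the fingers measure 119 mm over their backs; the gripper's body (75 mm by 177 mm) begins 78 mm behind the grasp point.
Start: joints at [1.043, 0.628, 0.038, 1.517, -0.027, 0.996, -0.02], TCP at [0.29, -0.582, 0.213] pointing down, gripper open.
Joint ranges: [-3.06, 3.06], [-0.37, 2.12], [-1.25, 1.32], [0.18, 2.47], [-1.1, 4.24], [0.23, 1.98], [-2.94, 2.94]. Speed limits (rad/s): [2.57, 2.57, 3.14, 3.14, 3.14, 3.14, 3.14].

## Interface

Orientations are given as a 3x3 rotation matrix whose columns are the frame's x, y, z axes.
In Python, from workcell import arm gives the robot as it stands.
- The arm moves only by the shell command python3 -m jog 'ROWS'. ROWS is JSON, a list of rows, each an object with "xyz": the shift along the world's x, y, z in m, a list of three; "dr": the turn, a rotation vector about the world's x, y, z in rad, a list of three; "grip": the opening in per cent of the stroke, from 0 (shut) to 100 (fully open). A call has 1 to 20 rows; each row is the pose to reach, as a shift and turn from the pose commanded when the call began; what a row does not reach only later rows make up. A row lasts 1/8 s, in which the tool goes at most 62.5 mm and 10.7 degrees, less where a joint would pass 70% of its speed; a pose out of reach is approached as far as the arm can. A call with a gripper value outside its range is refused whole. The fingers move at their own pace and stop on an object; the grip force is fixed at half the most. Time passes only in rows, so rows that repeat a pose let the fingers close. It gives the time, the measured TCP pose, the force, the opening and the grip force at its end, in the units of the state.
- arm.get_obs(): the state, without advancing time (a new reading comes with each control period).
- arm.snapshot(name): name is "side" or "top"; returns (picture, depth): 420x560x3 uint8, blue, green, red; 420x560 float32, m along the optical axis (not along the pixel's ray), 0 where there is no reading.
- arm.calibration(name): a dict with "intrinsics" (3x3 intrinsics, pixels), "cam_to_world" (4x4, takes a point from camera to world coordinates). Camera axes: x right, y down, z forward; pixel columns grow to the right and rows downward; lengths in m; the calibration is good to about 2 mm. A picture is of the moment at which its call begins. calibration takes no time and is no camera call.
- arm.job_done(): hands the job in; it is judged then, once.
The state is a dict: "clock": time; "qpos": joint angles; "joint_vel": joint speeds; "joint_torque": joint torques, N m; "tcp_pos": TCP position; "orientation": TCP orientation; "force": force on the tool from outside, world axes, zero at the start; "moment": the same for the moment, N m; "gripper_width": finger opening in m; "grip_force": force on a finger pad.
Only numpy, scipy, OpenCV 4.12 (cv2) and the standard library are available. Lean on these libraries where they do the work, as an engineer would, in place of code of your own. Each camera call takes 0.05 s, during which the arm holds its last target. There are 200 camera calls.

## Task

Take only the top slotted sieve plate from the stack, lay it flat and fully down between the brass posts of the round indexing table, and let go of it. Then pull the table's red sprung plunger knob straight up, fully to its stop, and finish while still holding it up there, so that I can turn the table; leave the other plates stacked and do not disturb the other things on the bench.

Things in the scene. Friction and masses are not known exactly. Their poses are not given: they have to be found in the camera images.
- plate_1: top plate of a stack of three like ones on the bench: bare aluminium, two rows of dark slots, 120 x 60 x 8 mm, 100 to 210 g. Origin: centre of its underside; x along the 120 mm side, y along the 60 mm side, z up; the same when turned half round. The plates lie loose on one another, a few mm and degrees out of line; its underside starts 16 mm above the bench
- plate_2: the second plate of the stack, like the first, directly below it; stays on the stack
- plate_3: the lowest plate of the stack, on the bench; stays there
- index_table: fixed indexing table: round dark base with an aluminium disc, 200 mm across, flat top 26 mm above the bench (neither moves). Origin: under its centre on the bench, axes as the nest's. Six brass posts 8 mm thick, 15 mm high with pointed tops stand round the nest at x = +-45 mm, y = +-35.5 mm and at x = +-65.5 mm, y = 0
- nest (a point): centre of the plate's seat, on the disc's top face. x: the way the plate's 120 mm side must lie, pointing to the plunger; z up. A plate has 1.5 mm of play to each side between the posts; the middle of each long side is free for fingers. The plate is fully down when its underside lies on the disc
- pull_knob (a point): red upright round knob, 24 mm in diameter, 26 mm high. This point: centre of its underside, z up. It stands at x = 88 mm, y = 0 of the nest; at rest its underside is 52 mm above the bench, 2 mm over a steel sleeve 18 mm across on a blue bracket (36 mm wide, top at 51 mm) that stands beyond it, away from the disc. Free for fingers on its two sides along the nest's y axis
- index_plunger (a joint): how far the plunger is pulled up, in m: 0 at rest with its pin 10 mm deep in the hole of the disc, 0.014 at its fixed upper stop. A spring pulls it back down with about 6 N at rest and 10 N at the stop, so it drops back when let go
- sample_tin_1: black tin with a light lid, 67 mm across, 85 mm high, standing behind the work; a bystander
- cupping_glass_1: empty clear glass, 80 mm across, 90 mm high, standing behind the work; a bystander
- tamper: coffee tamper with a wooden handle, 58 mm across, 82 mm high, standing at the back left; a bystander
- tongs: yellow-handled scissors, 206 x 84 x 11 mm, lying flat at the left; a bystander

How it is judged:
On the way, in this order (a step that is already met when the one before it is completed fails the run):
1. the top plate is lifted off the stack (height (world z) of plate_1 above 0.035 m and contact force between plate_1 and plate_2 below 0.1 N), for 0.1 s.
2. the plate lies fully down between the posts and is let go (x of plate_1 in the frame of nest between -0.004 and 0.004 m and y of plate_1 in the frame of nest between -0.004 and 0.004 m and z of plate_1 in the frame of nest between -0.002 and 0.0025 m and angle between the x axis of plate_1 and the x axis of nest, either way round below 0.08 rad and angle between plate_1's own z axis and vertical below 0.05 rad and contact force between the fingers and plate_1 below 0.2 N), for 0.2 s.
3. the plunger is pulled up to its stop by the gripper (value of joint index_plunger above 0.012 m and contact force between the fingers and index_plunger above 2 N), for 0.2 s.
At the end, for the whole second after the job is handed in: The fingers hold the plunger pulled up 12 mm or more (of 14), still so a second later; the plate lies in the nest, let go: within 4 mm of its middle in x and y, underside within 2.5 mm of the disc, level within 0.05 rad, in line within 0.08 rad (either way round) (all of step 2 and all of step 3 and contact force between plate_1 and index_plunger below 0.2 N); the arm keeps its last pose, push and grip.
It fails at once if one of the other two plates is pushed or lifted from its place (more than 15 mm) (distance of any of plate_2, plate_3 from where it was at the start of the episode above 0.015 m).
It fails at once if a bystander is moved more than 20 mm (distance of any of sample_tin_1, cupping_glass_1, tamper, tongs from where it was at the start of the episode above 0.02 m).
It also fails if it takes over 48 s, if anything falls off the work surface, if the arm or the gripper's body presses on something with over 40 N, if the wrist force passes 120 N, or if a joint passes its speed limit or range.

## Working session

There is one attempt and no reset: what is moved stays moved. The work goes in short steps, Python scripts to look and compute and a shell command to move; the robot and the scene stay as the last step left them, time stands still between calls to the robot, and variables do not carry over. Pictures are saved under pics/ and viewed, at most 10 in all, crops included, and the job is handed in when it is done.

```bash
mkdir -p pics
python3 - <<'E'
from workcell import arm
import cv2,numpy as np
for n in("top","side"):
    p,d=arm.snapshot(n);cv2.imwrite(f"pics/{n}0.png",p);np.save(f"{n}0.npy",d)
    c=arm.calibration(n);print(n,np.round(c["intrinsics"],1).tolist(),np.round(c["cam_to_world"],3).tolist())
o=arm.get_obs();print(o["clock"],o["tcp_pos"],np.round(o["orientation"],3).tolist(),o["gripper_width"])
E
```

```text
top [[473.6, 0.0, 280.5], [0.0, 473.6, 214.2], [0.0, 0.0, 1.0]] [[0.022, -0.993, 0.115, 0.466], [-1.0, -0.023, -0.008, 0.033], [0.011, -0.115, -0.993, 1.176], [0.0, 0.0, 0.0, 1.0]]
side [[392.8, 0.0, 284.3], [0.0, 392.8, 214.2], [0.0, 0.0, 1.0]] [[-0.978, -0.115, 0.175, 0.449], [-0.21, 0.54, -0.815, 0.772], [-0.001, -0.833, -0.553, 0.541], [0.0, 0.0, 0.0, 1.0]]
0.1 [ 0.28937849 -0.58141708  0.21267157] [[0.895, 0.446, -0.001], [0.446, -0.895, 0.001], [-0.0, -0.002, -1.0]] 0.09407145587037051
```

View pics/top0.png

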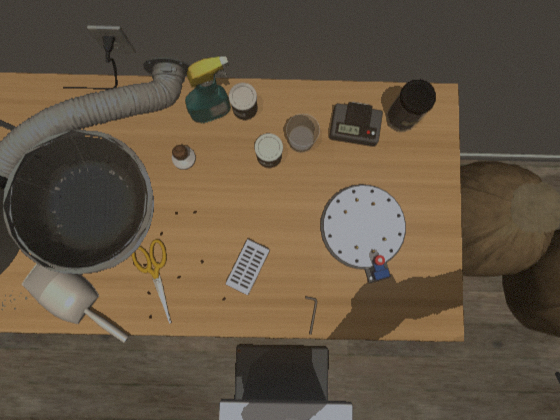

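View pics/side0.png

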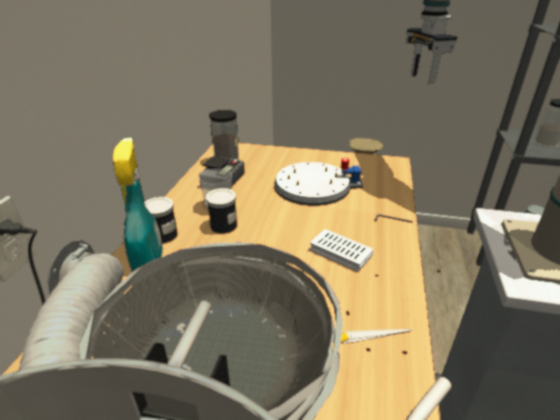

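The top view shows the stack at about (248,266), the table disc at (364,226), and the red knob at (379,260) with its blue bracket. In the side view the knob is at (345,163) and the stack at (342,249).

```bash
cat > h.py <<'E'
import cv2,numpy as np
from workcell import arm
def ray(n,uv,z):
    """pixels -> world points on plane at height z"""
    c=arm.calibration(n);K=np.array(c["intrinsics"]);T=np.array(c["cam_to_world"])
    uv=np.atleast_2d(uv).astype(float)
    d=(T[:3,:3]@np.linalg.inv(K)@np.c_[uv,np.ones(len(uv))].T).T
    return T[:3,3]+d*((z-T[2,3])/d[:,2])[:,None]
def cloud(n,dep):
    c=arm.calibration(n);K=np.array(c["intrinsics"]);T=np.array(c["cam_to_world"])
    v,u=np.indices(dep.shape);r=np.linalg.inv(K)@np.stack([u.ravel(),v.ravel(),np.ones(u.size)])
    return ((T[:3,:3]@(r*dep.ravel())).T+T[:3,3]).reshape(*dep.shape,3)
def red(p):
    h=cv2.cvtColor(p,cv2.COLOR_BGR2HSV)
    return ((h[...,0]<8)|(h[...,0]>172))&(h[...,1]>140)&(h[...,2]>60)
E
python3 - <<'E'
from h import *
p=cv2.imread("pics/top0.png");d=np.load("top0.npy");P=cloud("top",d)
g=cv2.cvtColor(p,cv2.COLOR_BGR2HSV)
# stack
s=np.zeros(d.shape,bool);s[232:300,218:278]=1
m=s&(P[...,2]>0.016)
print("stack top z",np.median(P[m][:,2]),m.sum())
w=P[m][:,:2].astype(np.float32);print("depth rect",cv2.minAreaRect(w))
m2=(s&(g[...,1]<70)&(g[...,2]>90)).astype(np.uint8)
c=max(cv2.findContours(cv2.morphologyEx(m2,cv2.MORPH_CLOSE,np.ones((7,7))),0,2)[0],key=cv2.contourArea)
print("colour rect",cv2.minAreaRect(ray("top",c[:,0],.024)[:,:2].astype(np.float32)))
# disc
s[:]=0;s[175:285,310:420]=1
m=s&(abs(P[...,2]-.026)<.006);c=max(cv2.findContours(m.astype(np.uint8),0,2)[0],key=cv2.contourArea)
print("disc",cv2.minEnclosingCircle(ray("top",c[:,0],.026)[:,:2].astype(np.float32)),np.median(P[m][:,2]))
for n in("top","side"):
    q=cv2.imread(f"pics/{n}0.png");r=red(q);r[:, :320]=0;r[:,400:]=0
    if n=="top": r[:240]=0;r[290:]=0
    else: r[:150]=0;r[185:]=0
    v,u=np.nonzero(r);print(n,len(u),u.mean(),v.mean(),u.min(),u.max(),v.min(),v.max(),ray(n,[u.mean(),v.mean()],.07 if n=="top" else .065))
a=cv2.resize(p[180:290,310:420],(0,0),fx=5,fy=5,interpolation=3);b=cv2.resize(p[230:300,215:265+15],(0,0),fx=3.8,fy=3.8,interpolation=3)
o=np.zeros((550,800,3),np.uint8);o[:,:550]=a;o[:b.shape[0],550:550+b.shape[1]]=b
cv2.imwrite("pics/crop1.png",o)
E
```

```text
stack top z 0.024543727492500222 1265
depth rect ((0.46250930428504944, 0.08600547909736633), (0.09297438710927963, 0.12061496824026108), 64.97061157226562)
colour rect ((0.4707760810852051, 0.10081443935632706), (0.0621531680226326, 0.12244119495153427), 65.79370880126953)
disc ((0.5759471654891968, -0.18051357567310333), 0.10010147094726562) 0.026802894675706845
top 45 378.9555555555556 259.93333333333334 375 384 256 264 [[ 0.49257138 -0.20811445  0.07      ]]
side 55 344.6 163.6 342 348 159 168 [[ 0.49183296 -0.20832988  0.065     ]]
```

View pics/crop1.png

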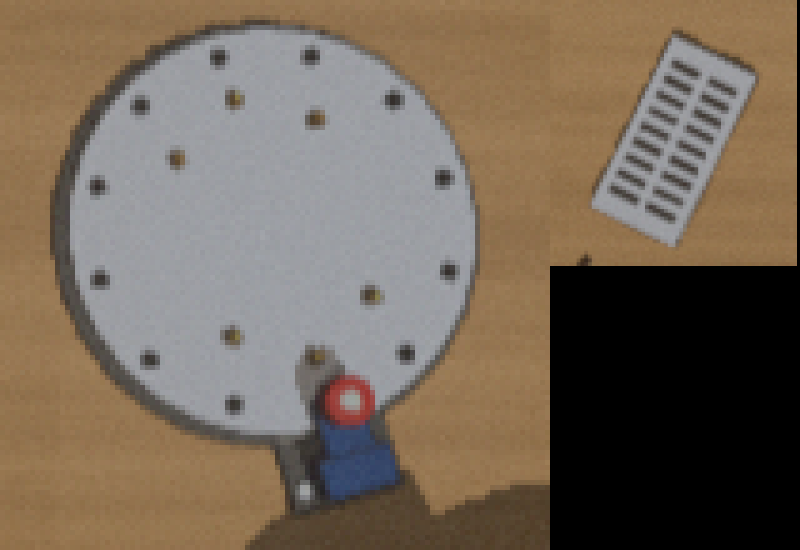

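The crop shows six brass posts at crop pixels (234,99), (315,119), (177,159), (371,295), (232,336) and (316,355). The knob is at (350,400), and the plate's corners are clear.

Run:
```python
from h import *
import json
px=np.array([(234,99),(315,119),(177,159),(371,295),(232,336),(316,355)],float)
W=ray("top",(px+.5)/5-.5+[310,180],.036)[:,:2]
M=np.array([(-65.5,0),(-45,-35.5),(-45,35.5),(45,-35.5),(45,35.5),(65.5,0)])/1000
cm=W.mean(0);H=(M.T@(W-cm))  
for s in(1,-1):
    m=M*[1,s]
    U,S,V=np.linalg.svd(m.T@(W-cm));R=V.T@U.T
    res=W-cm-(R@m.T).T
    print(s,np.linalg.det(R),"nest",cm,"yaw",np.degrees(np.arctan2(R[1,0],R[0,0])),"rms mm",1e3*np.sqrt((res**2).mean()),"knob",cm+R[:,0]*.088)
print("knob top ray z.078",ray("top",[(350+.5)/5-.5+310,(400+.5)/5-.5+180],.078))
# plate edges: fit colour mask
p=cv2.imread("pics/top0.png");g=cv2.cvtColor(p,cv2.COLOR_BGR2HSV)
k=np.array([(677,31),(757,75),(676,247),(592,207)],float);k[:,0]-=550
C=ray("top",(k+.5)/3.8-.5+[215,230],.024)[:,:2];print("corners",C,C.mean(0),[np.linalg.norm(C[i]-C[i-1]) for i in range(4)])
for a,b in((3,0),(2,1)):
    e=C[b]-C[a];print("long yaw",np.degrees(np.arctan2(e[1],e[0])))
o=arm.get_obs();y=o["orientation"][:,1];print("tool y yaw",np.degrees(np.arctan2(y[1],y[0])),"q7",o["qpos"])
```

```text
1 -0.9999999999999999 nest [ 0.57701938 -0.18038059] yaw -162.27105908529416 rms mm 0.3902879097096602 knob [ 0.49319869 -0.20717784]
-1 0.9999999999999999 nest [ 0.57701938 -0.18038059] yaw -162.27105908529416 rms mm 0.3902879097096602 knob [ 0.49319869 -0.20717784]
knob top ray z.078 [[ 0.49318377 -0.20786763  0.078     ]]
corners [[0.54020499 0.10096789]
 [0.51324485 0.04906289]
 [0.40368893 0.0975097 ]
 [0.42753155 0.15137753]] [0.47116758 0.09972951] [np.float64(0.12343595792883202), np.float64(0.05848912694777363), np.float64(0.11978979197706055), np.float64(0.05890851815497454)]
long yaw -24.1035484976
long yaw -23.85553121636088
tool y yaw -63.54273302732043 q7 [ 1.04321382  0.62923663  0.03845821  1.51822343 -0.02699294  0.99626388
 -0.02001003]
```

```bash
python3 -m jog '[{"xyz":[0.02,0.06,-0.02],"dr":[0,0,-0.1],"grip":100},{"xyz":[0.03,0.11,-0.03],"dr":[0,0,-0.2],"grip":100},{"xyz":[0.05,0.17,-0.04],"dr":[0,0,-0.3],"grip":100},{"xyz":[0.06,0.22,-0.05],"dr":[0,0,-0.4],"grip":100},{"xyz":[0.08,0.28,-0.06],"dr":[0,0,-0.5],"grip":100},{"xyz":[0.09,0.34,-0.07],"dr":[0,0,-0.6],"grip":100},{"xyz":[0.11,0.4,-0.08],"dr":[0,0,-0.7],"grip":100},{"xyz":[0.12,0.45,-0.08],"dr":[0,0,-0.8],"grip":100},{"xyz":[0.135,0.5,-0.09],"dr":[0,0,-0.88],"grip":100},{"xyz":[0.15,0.56,-0.1],"dr":[0,0,-0.88],"grip":100},{"xyz":[0.165,0.62,-0.1],"dr":[0,0,-0.88],"grip":100},{"xyz":[0.182,0.681,-0.11],"dr":[0,0,-0.88],"grip":100},{"xyz":[0.182,0.681,-0.11],"dr":[0,0,-0.88],"grip":100},{"xyz":[0.182,0.681,-0.11],"dr":[0,0,-0.88],"grip":100},{"xyz":[0.182,0.681,-0.11],"dr":[0,0,-0.88],"grip":100}]'
python3 - <<'E'
from h import *
o=arm.get_obs();y=o["orientation"][:,1];print("tool y yaw",np.degrees(np.arctan2(y[1],y[0])),o["tcp_pos"],o["orientation"][:,2],o["qpos"])
E
```

```text
clock: 1.98
tcp_pos: [0.4713, 0.0971, 0.1037]
orientation: [[0.913, -0.409, -0.0], [-0.409, -0.913, -0.001], [0.0, 0.001, -1.0]]
force: [0.8, -0.0, 0.3]
gripper_width: 0.0937
grip_force: 0.0
tool y yaw -114.143135936591 [0.47133756 0.09705344 0.10365298] [-2.72390542e-04 -8.03786616e-04 -9.99999640e-01] [-0.47871986  0.58883162  0.31729717  2.08898059 -0.35781778  0.5152068
 -1.88965718]
```

```bash
python3 -m jog '[{"xyz":[0,0.001,-0.03],"dr":[0,0,0],"grip":100},{"xyz":[0,0.001,-0.055],"dr":[0,0,0],"grip":100},{"xyz":[0,0.001,-0.07],"dr":[0,0,0],"grip":100},{"xyz":[0,0.001,-0.076],"dr":[0,0,0],"grip":100},{"xyz":[0,0.001,-0.076],"dr":[0,0,0],"grip":100},{"xyz":[0,0.001,-0.076],"dr":[0,0,0],"grip":100}]'
python3 - <<'E'
from h import *
p,d=arm.snapshot("side");cv2.imwrite("pics/s1.png",cv2.resize(p[190:290,270:410],(0,0),fx=5,fy=5,interpolation=3))
print(arm.get_obs()["tcp_pos"])
E
```

```text
clock: 2.72
tcp_pos: [0.4722, 0.1001, 0.0281]
orientation: [[0.914, -0.406, 0.001], [-0.406, -0.914, 0.0], [0.001, -0.001, -1.0]]
force: [0.9, -0.1, 0.2]
gripper_width: 0.094
grip_force: 0.0
[0.47216904 0.10014645 0.02813098]
```

View pics/s1.png

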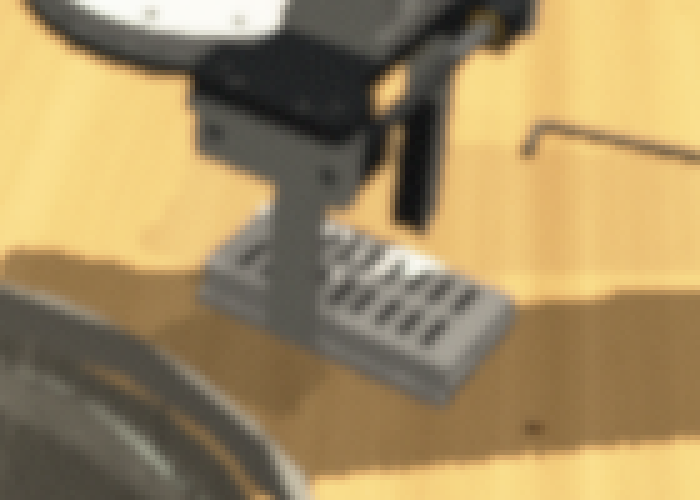

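The crop shows the fingers straddling the stack with the near one at about (295,330), near the plate's middle, and no contact. I'll go 2 mm lower and close.

```bash
python3 -m jog '[{"xyz":[0,0,-0.002],"dr":[0,0,0],"grip":100},{"xyz":[0,0,-0.002],"dr":[0,0,0],"grip":50},{"xyz":[0,0,-0.002],"dr":[0,0,0],"grip":50},{"xyz":[0,0,-0.002],"dr":[0,0,0],"grip":50},{"xyz":[0,0,-0.002],"dr":[0,0,0],"grip":50},{"xyz":[0,0,-0.002],"dr":[0,0,0],"grip":50},{"xyz":[0,0,-0.002],"dr":[0,0,0],"grip":50},{"xyz":[0,0,-0.002],"dr":[0,0,0],"grip":50}]'
```

```text
clock: 3.78
tcp_pos: [0.4717, 0.1001, 0.0255]
orientation: [[0.914, -0.406, 0.0], [-0.406, -0.914, 0.0], [0.0, -0.0, -1.0]]
force: [0.7, -0.2, 0.7]
gripper_width: 0.0594
grip_force: 30.0
```

```bash
python3 -m jog '[{"xyz":[0,0,0.01],"dr":[0,0,0],"grip":40},{"xyz":[0,0,0.03],"dr":[0,0,0],"grip":40},{"xyz":[0,0,0.06],"dr":[0,0,0],"grip":40},{"xyz":[0,0,0.09],"dr":[0,0,0],"grip":40},{"xyz":[0,0,0.09],"dr":[0,0,0],"grip":40},{"xyz":[0,0,0.09],"dr":[0,0,0],"grip":40}]'
python3 - <<'E'
from h import *
p,d=arm.snapshot("side");cv2.imwrite("pics/s2.png",cv2.resize(p[150:290,250:420],(0,0),fx=4,fy=4,interpolation=3))
print(arm.get_obs()["tcp_pos"])
E
```

```text
clock: 4.53
tcp_pos: [0.471, 0.1002, 0.1151]
orientation: [[0.914, -0.406, -0.001], [-0.406, -0.914, 0.0], [-0.001, 0.0, -1.0]]
force: [-0.6, -0.0, -1.2]
gripper_width: 0.0595
grip_force: 30.0
[0.47082179 0.10012653 0.11477922]
```

View pics/s2.png

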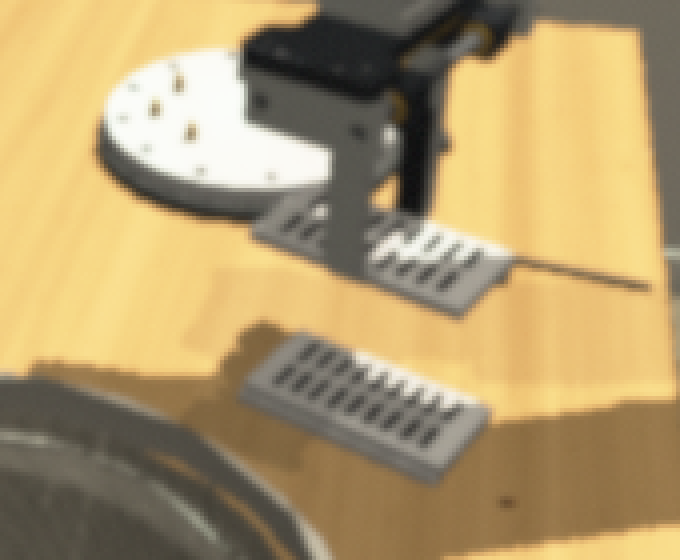

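The plate is lifted level and the other two remain stacked. Its near underside corners are at crop (250,238) and (460,318), its right top corner at (513,257). Next I work out the plate's offset in the hand.

Run:
```python
from h import *
o=arm.get_obs();t=o["tcp_pos"];y=o["orientation"][:,1]
ex=np.array([-y[1],y[0]])[:2]; ex=np.array([.914,-.406])
def w(x,yy,z): return ray("side",[(x+.5)/4-.5+250,(yy+.5)/4-.5+150],z)[0]
zb=.1053
A,B=w(250,238,zb),w(460,318,zb);D=w(513,257,zb+.008);At,Bt=w(250,230,zb+.008),w(461,308,zb+.008)
print(A,B,D,np.linalg.norm(A-B),np.linalg.norm(At-Bt))
for P,Q in((A,B),(At,Bt)):print("mid along x",((P+Q)[:2]/2-t[:2])@ex*1e3,"yaw",np.degrees(np.arctan2(*(P-Q)[1::-1])))
# top view
p,d=arm.snapshot("top");P=cloud("top",d);m=(P[...,2]>.105)&(P[...,2]<.121)&(np.linalg.norm(P[...,:2]-t[:2],axis=2)<.09)
a=(P[m][:,:2]-t[:2])@ex;b=(P[m][:,:2]-t[:2])@[.406,.914]
k=np.abs(b)<.024;print("top depth extent",m.sum(),np.percentile(a[k],[0,1,99,100])*1e3)
```

```text
[0.53554554 0.09889394 0.1053    ] [0.42739129 0.14751938 0.1053    ] [0.40444098 0.10132304 0.1133    ] 0.11858236234726707 0.11720481615949128
mid along x 0.36048121663646576 yaw -24.208370073408172
mid along x -1.3695320539071778 yaw -23.579042327518955
top depth extent 71 [31.5908987  32.2232078  57.57826874 57.57922245]
```

```bash
python3 -m jog '[{"xyz":[0.015,-0.04,0.005],"dr":[0,0,0.1],"grip":40},{"xyz":[0.03,-0.08,0.005],"dr":[0,0,0.2],"grip":40},{"xyz":[0.045,-0.12,0.005],"dr":[0,0,0.31],"grip":40},{"xyz":[0.06,-0.16,0.005],"dr":[0,0,0.41],"grip":40},{"xyz":[0.075,-0.2,0.005],"dr":[0,0,0.52],"grip":40},{"xyz":[0.09,-0.24,0.0],"dr":[0,0,0.62],"grip":40},{"xyz":[0.1,-0.265,-0.01],"dr":[0,0,0.7],"grip":40},{"xyz":[0.1065,-0.2803,-0.03],"dr":[0,0,0.728],"grip":40},{"xyz":[0.1065,-0.2803,-0.04],"dr":[0,0,0.728],"grip":40},{"xyz":[0.1065,-0.2803,-0.04],"dr":[0,0,0.728],"grip":40},{"xyz":[0.1065,-0.2803,-0.04],"dr":[0,0,0.728],"grip":40},{"xyz":[0.1065,-0.2803,-0.04],"dr":[0,0,0.728],"grip":40}]'
python3 - <<'E'
from h import *
p,d=arm.snapshot("side");cv2.imwrite("pics/s3.png",cv2.resize(p[130:220,250:385],(0,0),fx=5.5,fy=5.5,interpolation=3))
o=arm.get_obs();y=o["orientation"][:,1];print(o["tcp_pos"],np.degrees(np.arctan2(y[1],y[0])))
E
```

```text
clock: 6.12
tcp_pos: [0.5786, -0.1794, 0.0762]
orientation: [[0.952, 0.306, 0.001], [0.306, -0.952, 0.0], [0.001, 0.0, -1.0]]
force: [0.3, 0.2, -1.8]
gripper_width: 0.0594
grip_force: 30.0
[ 0.57858357 -0.17962934  0.07619874] -72.20269394820876
```

View pics/s3.png

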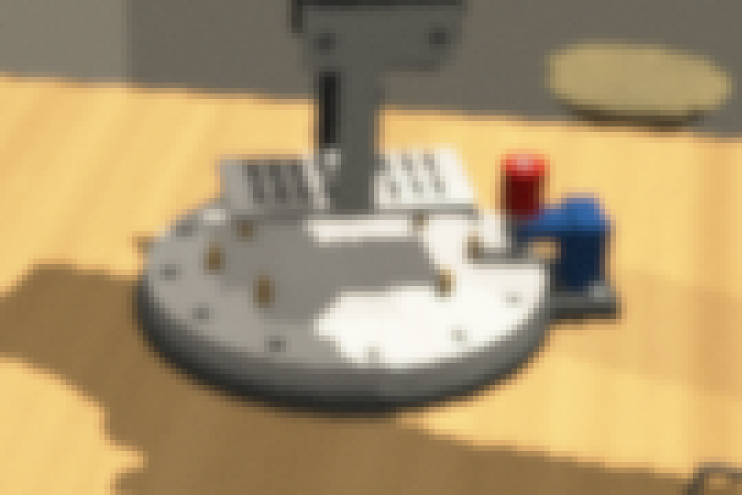

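The plate hangs level above the posts. In the crop the post tips are at about (263,274), (444,266), (213,242) and (474,233). I use these to cross-check the nest in the side view.

Run:
```python
from h import *
w=lambda x,y,z: ray("side",[(x+.5)/5.5-.5+250,(y+.5)/5.5-.5+130],z)[0][:2]
n=np.array([-.952,-.305]);nest=np.array([.577,-.1804])
for x,y,m in((263,290,(-45,-35.5)),(444,280,(45,-35.5)),(213,258,(-65.5,0)),(474,246,(65.5,0))):
    q=w(x,y,.034)-nest;print(m,q@n*1e3,q@[.305,-.952]*1e3)
# plate ends, underside z = tcp-.0095 ; near edge corners
t=arm.get_obs()["tcp_pos"];z=t[2]-.0095
for x,y in((229,212),(477,209)):
    q=w(x,y,z)-nest;print("plate",q@n*1e3,q@[.305,-.952]*1e3)
```

```text
(-45, -35.5) -43.836324354188775 -35.16767810492388
(45, -35.5) 45.28683208575227 -34.00906628937445
(-65.5, 0) -64.40431904860472 -0.15501498210729314
(65.5, 0) 67.19430811240696 -0.58127086064768
plate -58.41302000298382 -15.160354867040267
plate 61.35770118059475 -23.998378903755693
```

```bash
python3 -m jog '[{"xyz":[-0.0006,-0.0006,-0.01],"dr":[0,0,0],"grip":40},{"xyz":[-0.0006,-0.0006,-0.018],"dr":[0,0,0],"grip":40},{"xyz":[-0.0006,-0.0006,-0.024],"dr":[0,0,0],"grip":40},{"xyz":[-0.0006,-0.0006,-0.028],"dr":[0,0,0],"grip":40},{"xyz":[-0.0006,-0.0006,-0.031],"dr":[0,0,0],"grip":40},{"xyz":[-0.0006,-0.0006,-0.031],"dr":[0,0,0],"grip":40}]'
```

```text
clock: 6.92
tcp_pos: [0.5774, -0.1808, 0.0443]
orientation: [[0.952, 0.305, -0.0], [0.305, -0.952, 0.0], [-0.0, -0.0, -1.0]]
force: [-0.9, 0.2, -1.9]
gripper_width: 0.0596
grip_force: 30.0
```

```bash
python3 -m jog '[{"xyz":[0,0,-0.003],"dr":[0,0,0],"grip":40},{"xyz":[0,0,-0.006],"dr":[0,0,0],"grip":40},{"xyz":[0,0,-0.008],"dr":[0,0,0],"grip":40},{"xyz":[0,0,-0.0085],"dr":[0,0,0],"grip":40},{"xyz":[0,0,-0.0085],"dr":[0,0,0],"grip":40}]'
```

```text
clock: 7.55
tcp_pos: [0.5775, -0.1808, 0.036]
orientation: [[0.952, 0.305, 0.0], [0.305, -0.952, -0.0], [0.0, 0.0, -1.0]]
force: [-0.3, -0.8, -1.6]
gripper_width: 0.0595
grip_force: 30.0
```

Underside about 0.5 mm above the disc with no contact. Release and go up.

```bash
python3 -m jog '[{"xyz":[0,0,0],"dr":[0,0,0],"grip":75},{"xyz":[0,0,0],"dr":[0,0,0],"grip":75},{"xyz":[0,0,0],"dr":[0,0,0],"grip":75},{"xyz":[0,0,0],"dr":[0,0,0],"grip":75},{"xyz":[0,0,0.02],"dr":[0,0,0],"grip":75},{"xyz":[0,0,0.06],"dr":[0,0,0],"grip":75},{"xyz":[0,0,0.08],"dr":[0,0,0],"grip":75},{"xyz":[0,0,0.08],"dr":[0,0,0],"grip":75}]'
python3 - <<'E'
from h import *
p,d=arm.snapshot("side");cv2.imwrite("pics/s4.png",cv2.resize(p[130:220,250:385],(0,0),fx=5.5,fy=5.5,interpolation=3))
o=arm.get_obs();y=o["orientation"][:,1];print(o["tcp_pos"],np.degrees(np.arctan2(y[1],y[0])))
r=red(p);r[:150]=0;r[185:]=0;r[:,:320]=0;r[:,400:]=0
v,u=np.nonzero(r);print(ray("side",[u.mean(),v.mean()],.065))
E
```

```text
clock: 8.55
tcp_pos: [0.5787, -0.1812, 0.1175]
orientation: [[0.952, 0.305, 0.003], [0.305, -0.952, -0.001], [0.003, 0.002, -1.0]]
force: [0.2, -1.3, -0.9]
gripper_width: 0.0707
grip_force: 0.0
[ 0.57772563 -0.18083945  0.11621073] -72.24942910719949
[[ 0.49183296 -0.20832988  0.065     ]]
```

View pics/s4.png

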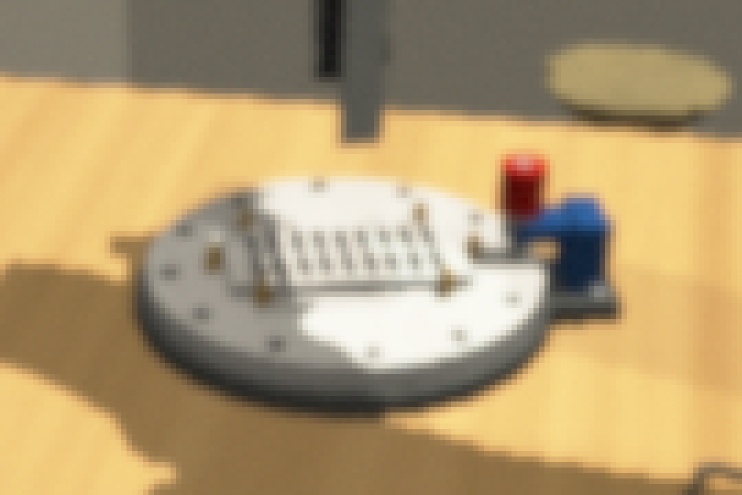

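The plate lies flat among the posts at crop (350,255) and the fingers are clear. Next, the knob.

```bash
python3 -m jog '[{"xyz":[-0.042,-0.013,0.0],"dr":[0,0,0],"grip":75},{"xyz":[-0.084,-0.0268,0.0],"dr":[0,0,0],"grip":75},{"xyz":[-0.084,-0.0268,0.0],"dr":[0,0,0],"grip":75},{"xyz":[-0.084,-0.0268,-0.02],"dr":[0,0,0],"grip":75},{"xyz":[-0.084,-0.0268,-0.04],"dr":[0,0,0],"grip":75},{"xyz":[-0.084,-0.0268,-0.0515],"dr":[0,0,0],"grip":75},{"xyz":[-0.084,-0.0268,-0.0515],"dr":[0,0,0],"grip":75},{"xyz":[-0.084,-0.0268,-0.0515],"dr":[0,0,0],"grip":75}]'
python3 - <<'E'
from h import *
p,d=arm.snapshot("side");cv2.imwrite("pics/s5.png",cv2.resize(p[110:210,280:400],(0,0),fx=5.5,fy=5.5,interpolation=3))
o=arm.get_obs();print(o["tcp_pos"],o["force"])
E
```

```text
clock: 9.6
tcp_pos: [0.494, -0.2076, 0.0647]
orientation: [[0.952, 0.305, 0.001], [0.305, -0.952, -0.0], [0.001, 0.0, -1.0]]
force: [-0.6, -0.0, 0.6]
gripper_width: 0.0705
grip_force: 0.0
[ 0.49409866 -0.20772542  0.06491785] [-0.657539    0.49479357  0.00529272]
```

View pics/s5.png

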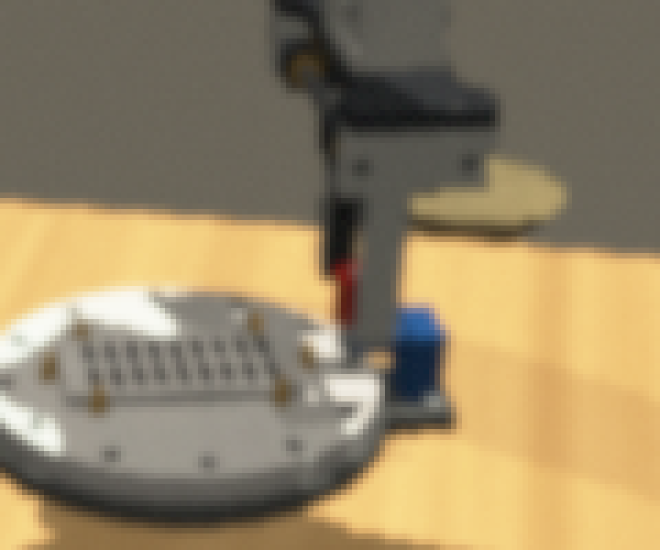

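The fingers straddle the red knob at crop (345,295), clear of the blue bracket and the plate. Closing.

```bash
python3 -m jog '[{"xyz":[0,0,0],"dr":[0,0,0],"grip":10},{"xyz":[0,0,0],"dr":[0,0,0],"grip":10},{"xyz":[0,0,0],"dr":[0,0,0],"grip":10},{"xyz":[0,0,0],"dr":[0,0,0],"grip":10},{"xyz":[0,0,0],"dr":[0,0,0],"grip":10},{"xyz":[0,0,0],"dr":[0,0,0],"grip":10},{"xyz":[0,0,0],"dr":[0,0,0],"grip":10},{"xyz":[0,0,0],"dr":[0,0,0],"grip":10}]'
```

```text
clock: 10.65
tcp_pos: [0.4938, -0.2084, 0.0645]
orientation: [[0.953, 0.304, 0.001], [0.304, -0.953, -0.001], [0.0, 0.001, -1.0]]
force: [1.0, -3.9, -1.3]
gripper_width: 0.0231
grip_force: 30.0
```

```bash
python3 -m jog '[{"xyz":[0,-0.0005,0.002],"dr":[0,0,0],"grip":10},{"xyz":[0,-0.0005,0.004],"dr":[0,0,0],"grip":10},{"xyz":[0,-0.0005,0.006],"dr":[0,0,0],"grip":10},{"xyz":[0,-0.0005,0.008],"dr":[0,0,0],"grip":10},{"xyz":[0,-0.0005,0.01],"dr":[0,0,0],"grip":10},{"xyz":[0,-0.0005,0.012],"dr":[0,0,0],"grip":10},{"xyz":[0,-0.0005,0.013],"dr":[0,0,0],"grip":10},{"xyz":[0,-0.0005,0.013],"dr":[0,0,0],"grip":10}]'
```

```text
clock: 11.65
tcp_pos: [0.4938, -0.2084, 0.0774]
orientation: [[0.952, 0.305, 0.001], [0.305, -0.952, -0.0], [0.0, 0.001, -1.0]]
force: [3.7, -4.9, -11.4]
gripper_width: 0.0233
grip_force: 30.0
```

```bash
python3 -m jog '[{"xyz":[0,0,0.0007],"dr":[0,0,0],"grip":10},{"xyz":[0,0,0.0014],"dr":[0,0,0],"grip":10},{"xyz":[0,0,0.0014],"dr":[0,0,0],"grip":10},{"xyz":[0,0,0.0014],"dr":[0,0,0],"grip":10}]'
python3 - <<'E'
from h import *
p,d=arm.snapshot("side");cv2.imwrite("pics/s6.png",cv2.resize(p[110:210,280:400],(0,0),fx=5.5,fy=5.5,interpolation=3))
o=arm.get_obs();print(o["tcp_pos"],o["force"])
E
```

```text
clock: 12.15
tcp_pos: [0.4938, -0.2084, 0.0786]
orientation: [[0.952, 0.305, 0.0], [0.305, -0.952, -0.0], [0.0, 0.001, -1.0]]
force: [3.3, -4.2, -11.0]
gripper_width: 0.0234
grip_force: 30.0
[ 0.49375285 -0.20835973  0.07860823] [  3.71870739  -4.87422546 -10.87096338]
```

View pics/s6.png

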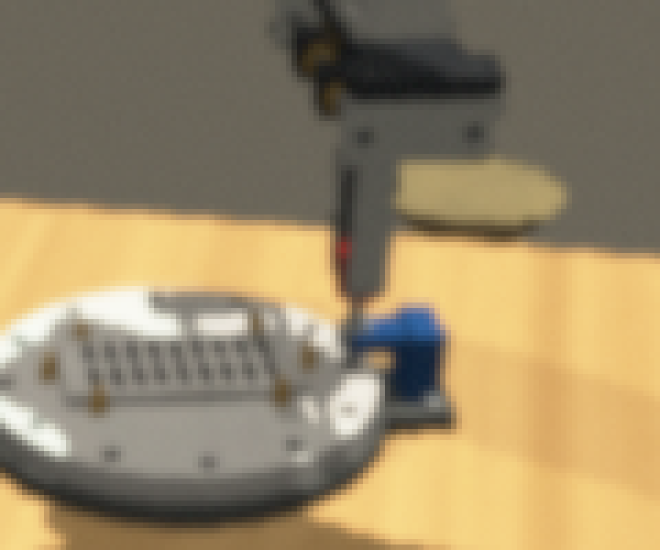

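The knob has risen with the fingers and its stem shows below at crop (357,310). The plate is undisturbed. I'll go a touch further to confirm the stop.

```bash
python3 -m jog '[{"xyz":[0,0,0.0004],"dr":[0,0,0],"grip":10},{"xyz":[0,0,0.0008],"dr":[0,0,0],"grip":10},{"xyz":[0,0,0.0008],"dr":[0,0,0],"grip":10},{"xyz":[0,0,0.0008],"dr":[0,0,0],"grip":10}]'
```

```text
clock: 12.7
tcp_pos: [0.4937, -0.2083, 0.0787]
orientation: [[0.952, 0.305, 0.0], [0.305, -0.952, -0.0], [0.0, 0.0, -1.0]]
force: [4.7, -4.4, -18.0]
gripper_width: 0.0234
grip_force: 30.0
```

The force jumps to 18 N with no further travel, so the plunger is at its stop and held. Handing in.

```bash
python3 -c "
from workcell import arm
o=arm.get_obs();print(o['tcp_pos'],o['force'],o['grip_force']);print(arm.job_done())"
```

```text
[ 0.49374128 -0.20834492  0.07868534] [  4.72703027  -4.3858951  -17.98241774] 29.987206757068634
the job is handed in; nothing more can be done
None
```

The top plate lies flat between the brass posts and is let go, the other two are still stacked, and the gripper is holding the red plunger knob up at its stop; the job is handed in at about 12.7 s, with no verdict shown.

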